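# Post a spent bottle into the UV discard bin

### The job

Switch the lamp of the white UV discard bin off by pulling the red knob on its front out until it clicks into its out position. Then take the bottle with the yellow cap from the three standing near the front edge of the counter and push it down through the blue sprung flap in the bin's top until it drops inside, and once the flap has swung shut push the knob fully back in to switch the lamp on again. The flap must never open while the knob is in, and the other two bottles there, with the purple and the light-blue cap, stay standing where they are.

Things in the scene. Friction and masses are not known exactly. Their poses are not given: they have to be found in the camera images.
- uv_bin: White bin with dark top frame, fixed, 150 (x) x 170 (y) x 150 (z) mm. Origin on the counter under the middle of the top opening; x points front to back (front face, with the knob, at x = -90; back at +60), y to its left, z up. The opening, 74 (x) x 132 (y) mm at z = 150, is closed by the blue flap. Hollow inside: x -44 to +46, y -75 to +75, floor z = 10 mm.
- lamp_knob (a joint): Travel of the red pull-knob in m: 0 = in (lamp on, its start), 0.020 = out (lamp off). Slides straight out along the bin's -x. Detent: it springs to whichever end is nearer, takes about 5 N to start and snaps over past the middle, and stays at 0 or 0.020 when let go.
- knob_grip (a point): Middle of the knob's red head, 120 mm above the counter, 30 mm below the bin's top; moves with the knob. Head: 32 mm diameter, 24 mm long, axis along the bin's x; can be gripped from above across the bin's y. Knob in: this point is 41 mm before the bin's front face, the head's flat front end 11 mm further out. Behind the head a 12 mm stem and a 30 mm bezel, 8 mm deep.
- bin_flap (a joint): Angle of the blue flap in rad: 0 = shut, level with the bin's top; 1.55 = hanging down inside. Hinged along the bin's y at the back edge of the opening (bin x = +36, z = 150 mm); its front edge swings down into the bin. A weak spring (0.01 to 0.025 N m) shuts it by itself.
- flap_mid (a point): Point on the flap's upper face at the middle of the opening (when shut: bin x = 0, y = 0, z = 150 mm). The flap is blue, 67 (x) x 126 (y) x 4 mm; turns with the flap.
- bottle_yellow: White plastic bottle with a yellow cap and brown-yellow label, the one to discard; 42 mm across, 62 mm tall with its cap, about 120 g, standing upright on the counter. Origin: centre of its underside, z up through the cap. A rigid closed bottle. Straight-sided up to about 40 mm; it slips through the opening once pushed 40 mm down, the flap being 67 mm deep.
- bottle_purple: White plastic bottle of the same shape with a purple cap and label; not to be moved; 42 mm across, 62 mm tall with its cap, about 120 g, standing upright on the counter. Origin: centre of its underside, z up through the cap. A rigid closed bottle.
- bottle_blue: Small white plastic bottle with a light-blue cap; not to be moved; 28 mm across, 58 mm tall with its cap, about 50 g, standing upright on the counter. Origin: centre of its underside, z up through the cap. A rigid closed bottle.

How it is judged:
On the way, in this order (a step that is already met when the one before it is completed fails the run):
1. the knob is pulled out to its detent with the flap shut (value of joint lamp_knob above 0.016 m and value of joint bin_flap below 0.1 rad), for 0.2 s.
2. the yellow-capped bottle, still touched by the fingers, pushes the flap open, the knob being out (value of joint bin_flap above 0.4 rad and contact force between the fingers and bottle_yellow above 0.2 N and horizontal distance between bottle_yellow and uv_bin below 0.07 m and value of joint lamp_knob above 0.016 m).
3. the bottle is inside the bin and the flap has shut behind it, the knob still out (all of step 1 and z of bottle_yellow in the frame of uv_bin between 0 and 0.075 m and x of bottle_yellow in the frame of uv_bin between -0.05 and 0.05 m and y of bottle_yellow in the frame of uv_bin between -0.08 and 0.08 m), for 0.1 s.
4. the knob is pushed fully back in (value of joint lamp_knob below 0.003 m and value of joint bin_flap below 0.1 rad and z of bottle_yellow in the frame of uv_bin between 0 and 0.075 m and x of bottle_yellow in the frame of uv_bin between -0.05 and 0.05 m and y of bottle_yellow in the frame of uv_bin between -0.08 and 0.08 m), for 0.2 s.
At the end, for the whole second after the job is handed in: The knob is in (within 3 mm of its inner end), the flap is shut (within 0.1 rad), the yellow-capped bottle lies or stands at rest inside the bin, and the purple- and light-blue-capped bottles stand upright (within 0.2 rad) within 30 mm of where they were (all of step 4 and linear speed of bottle_yellow below 0.03 m/s and distance of each of bottle_purple, bottle_blue from where it was at the start of the episode below 0.03 m and angle between each of bottle_purple, bottle_blue's own z axis and vertical below 0.2 rad); the robot touches nothing.
It fails at once if the flap is open (more than 0.2 rad) while the knob is in (less than 10 mm out) (value of joint bin_flap above 0.2 rad and value of joint lamp_knob below 0.01 m).
It fails at once if another bottle is knocked over or moved more than 30 mm (not (distance of bottle_purple from where it was at the start of the episode below 0.03 m) or not (angle between bottle_purple's own z axis and vertical below 0.2 rad) or not (distance of bottle_blue from where it was at the start of the episode below 0.03 m) or not (angle between bottle_blue's own z axis and vertical below 0.2 rad)).
It also fails if it takes over 54 s, if anything falls off the work surface, if the arm or the gripper's body presses on something with over 40 N, if the wrist force passes 120 N, or if a joint passes its speed limit or range.

### The arm

A 6-joint arm with a two-finger parallel gripper is mounted at the origin on a cart in front of the work surface, level with it; the furniture and walls round the work are solid. World frame = base frame: x ahead of the robot, y to its left, z up, the work surface at z = 0. Lengths are in m, angles in rad, forces in N, time in s.
With the tool pointing down it reaches from about 0.325 to 0.85 m from the base axis. Payload 4.4 kg.
Tool frame: the origin (TCP) lies midway between the tips of the shut fingers; the grasp point (between the pads) lies 19 mm behind it; z points along the fingers, y is the line along which they close (so a half turn about z gives the same grasp; the last joint's range is limited). The gripper opens to 94 mm and grips with 3 to 60 N. Pads are 16 mm wide; open, the fingers measure 119 mm over their backs; the gripper's body (75 mm by 177 mm) begins 78 mm behind the grasp point.
Start: joints at [1.113, 0.207, 1.542, -0, 1.393, -0.15], TCP at [0.174, 0.548, 0.205] pointing down, gripper open.
Joint ranges: [-2.73, 2.73], [-0.86, 2.22], [0.23, 2.46], [-1.11, 4.25], [0.08, 2.63], [-2.82, 2.82]. Speed limits (rad/s): [2.79, 2.79, 3.14, 3.14, 3.14, 3.14].

### API

Orientations are given as a unit quaternion [w, x, y, z].
In Python, from workcell import * gives the robot as it stands.
- The arm moves only by the tool send_rows, never from a script. Its argument "moves" is one flat list of numbers, 7 for each row, row after row: the opening, from -1 (shut) to 1 (fully open), then the shift along the tool's x, y, z in mm, then the turn, a rotation vector about the tool's x, y, z in degrees. In form: [gripper, tx, ty, tz, wx, wy, wz, gripper, tx, ty, tz, wx, wy, wz, ...]. A call has 1 to 5 rows; each row shifts and turns the commanded pose from where the row before left it, along the tool's axes as they then stand; what a row does not reach is not made up. A row lasts 1/12 s, in which the tool goes at most 41.7 mm and 7.16 degrees, less where a joint would pass 70% of its speed; a pose out of reach is approached as far as the arm can. A call with a gripper value outside its range is refused whole. The fingers move at their own pace and stop on an object; the grip force is fixed at half the most. Time passes only in rows, so rows that do not move let the fingers close. It gives the time, the measured TCP pose, the force, the opening and the grip force at its end, in the units of the state.
- read_state(): the state, without advancing time (a new reading comes with each control period).
- snapshot(name): name is "scene" or "side" or "wrist"; returns the picture (480x640x3 uint8, red, green, blue); there is no depth.
- camera_info(name): a dict with "mtx" (3x3 intrinsics, pixels), "dist" ([k1, k2, p1, p2, k3] as OpenCV has them; the pictures are not rectified), "extrinsics" (4x4, takes a point from camera to world coordinates). Camera axes: x right, y down, z forward; pixel columns grow to the right and rows downward; lengths in m; the calibration is good to about 2 mm. A picture is of the moment at which its call begins: read the wrist's pose just before it. camera_info takes no time and is no camera call; for the wrist camera it gives the pose at the moment of the call.
- sign_off(): hands the job in; it is judged then, once.
The state is a dict: "time": time; "joints": joint angles; "joint_vel": joint speeds; "effort": joint torques, N m; "tcp_pos": TCP position; "ee_rot": TCP orientation; "force": force on the tool from outside, world axes, zero at the start; "ft_torque": the same for the moment, N m; "gripper_width": opening from 0.0 (shut) to 1.0 (fully open); "gripper_force": force on a finger pad.
Only numpy, scipy, OpenCV 4.12 (cv2) and the standard library are available. Lean on these libraries where they do the work, as an engineer would, in place of code of your own. Each camera call takes 0.05 s, during which the arm holds its last target. There are 200 camera calls.

## Working session

There is one attempt and no reset: what is moved stays moved. The work goes in short steps, Python scripts to look and compute and a tool call to move; the robot and the scene stay as the last step left them, time stands still between calls to the robot, and variables do not carry over. Pictures are saved under pics/ and viewed, at most 10 in all, crops included, and the job is handed in when it is done.

Besides the shell and the picture viewer there is one more tool, called as name(argument=value, ...) on one line, values as JSON. send_rows: Moves the arm, as the interface text tells. Its arguments: {"type":"object","properties":{"moves":{"type":"array","items":{"type":"number"}}},"required":["moves"]}

```bash
ls; mkdir -p pics
python3 - <<'E'
from workcell import *
import cv2
s=read_state();print({k:s[k] for k in("time","tcp_pos","ee_rot","gripper_width")})
for n in("scene","side"):
    cv2.imwrite(f"pics/{n}0.png",snapshot(n)[:,:,::-1])
    c=camera_info(n);print(n,c)
E
```

```text
pics
{'time': 0.0, 'tcp_pos': array([0.17331611, 0.54742154, 0.20431518]), 'ee_rot': array([-3.30963686e-04,  1.52789596e-01,  9.88258104e-01, -1.07236840e-03]), 'gripper_width': 0.9966765402078465}
scene {'mtx': array([[474.53074145,   0.        , 308.93554107],
       [  0.        , 474.53074145, 237.15598383],
       [  0.        ,   0.        ,   1.        ]]), 'dist': array([-0.0869508,  0.       ,  0.       ,  0.       ,  0.       ]), 'extrinsics': array([[ 0.86610358, -0.28374814,  0.4115235 ,  0.13076178],
       [-0.49946526, -0.45835036,  0.73515264, -0.76288879],
       [-0.01997625, -0.84226002, -0.53870123,  0.65229746],
       [ 0.        ,  0.        ,  0.        ,  1.        ]])}
side {'mtx': array([[582.94211593,   0.        , 307.22100206],
       [  0.        , 582.94211593, 244.87193267],
       [  0.        ,   0.        ,   1.        ]]), 'dist': array([-0.16314791,  0.        ,  0.        ,  0.        ,  0.        ]), 'extrinsics': array([[-0.97653784, -0.12026179,  0.17863639,  0.31320886],
       [-0.21452925,  0.61546263, -0.75840817,  0.89206288],
       [-0.01873649, -0.77893701, -0.62682221,  0.86258887],
       [ 0.        ,  0.        ,  0.        ,  1.        ]])}
```

View pics/scene0.png

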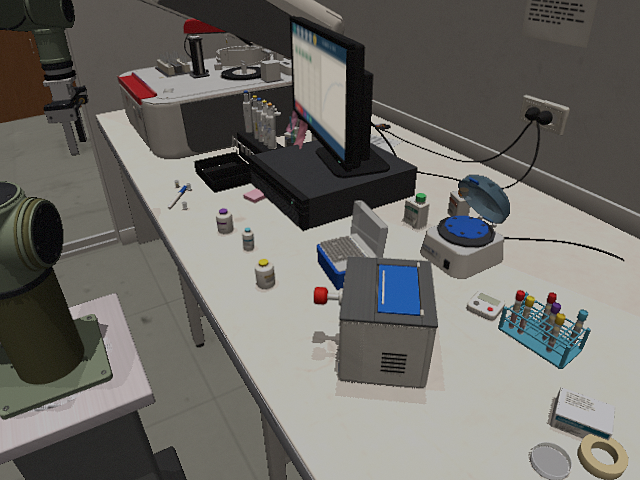

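View pics/side0.png

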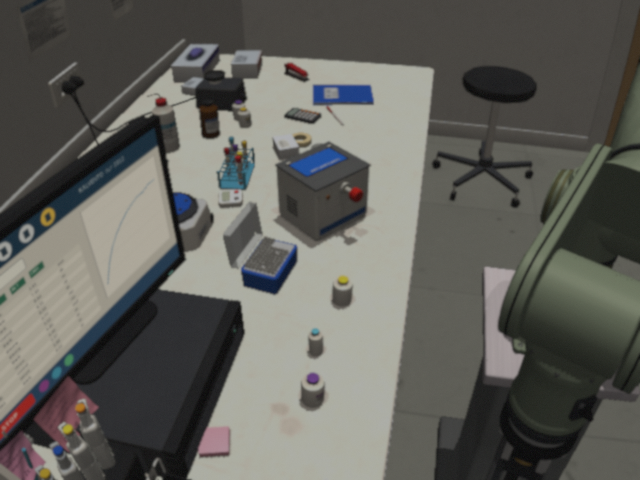

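Scene view: the bin is at about (385,320), its knob at (320,296) and the flap at (400,290). The caps are yellow (264,263), light-blue (248,231) and purple (222,212). In the side view the knob is at (355,193) and the caps are at (343,280), (315,332) and (313,379). Next I'll enlarge both views.

Run:
```python
import cv2
a=cv2.imread("pics/scene0.png")[190:390,200:450];cv2.imwrite("pics/sc1.png",cv2.resize(a,None,fx=3,fy=3,interpolation=cv2.INTER_CUBIC))
b=cv2.imread("pics/side0.png")
l=b[135:265,265:385];r=b[265:415,290:370]
import numpy as np
l=cv2.resize(l,None,fx=4,fy=4,interpolation=cv2.INTER_CUBIC);r=cv2.resize(r,None,fx=4,fy=4,interpolation=cv2.INTER_CUBIC)
l=cv2.copyMakeBorder(l,0,80,0,0,cv2.BORDER_CONSTANT)
cv2.imwrite("pics/si1.png",np.hstack([l,r]));print(l.shape,r.shape)
```

```text
(600, 480, 3) (600, 320, 3)
```

View pics/sc1.png

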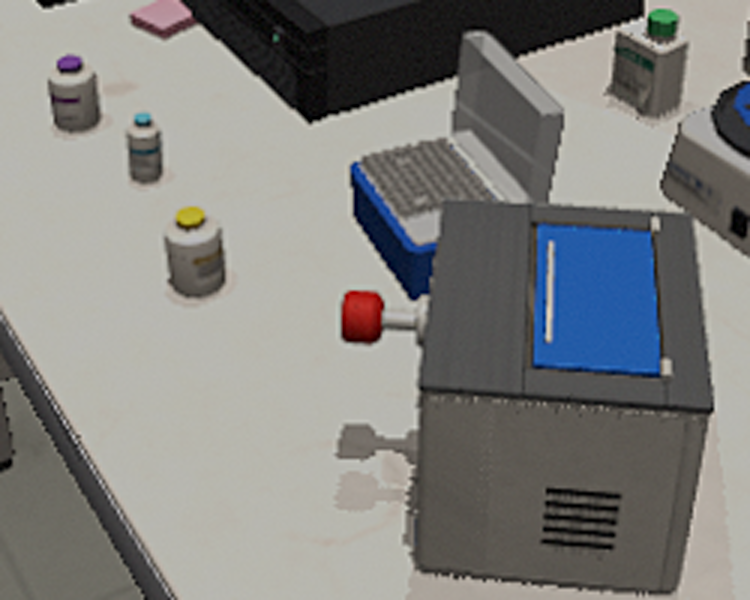

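View pics/si1.png

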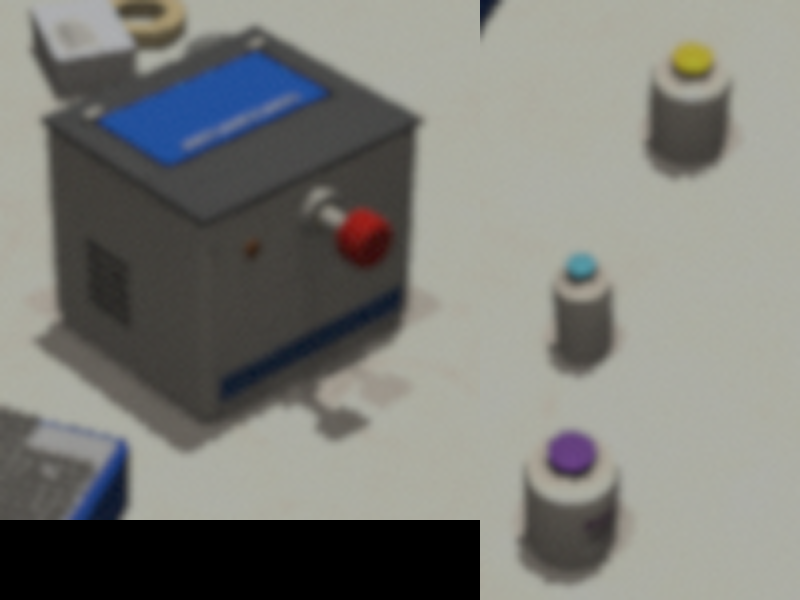

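The crops give the bin's top corners, flap corners, knob head and caps in both views. I'll triangulate from these.

```bash
cat > h.py <<'E'
import cv2,numpy as np
from workcell import *
def P(n,c=None):
    c=c or camera_info(n);return c["mtx"],c["dist"],np.linalg.inv(c["extrinsics"])[:3]
def tri(ca,cb,a,b):
    u=lambda c,p:cv2.undistortPoints(np.array([[p]],float),c[0],c[1])[0].T
    X=cv2.triangulatePoints(ca[2],cb[2],u(ca,a),u(cb,b));X=(X[:3]/X[3]).ravel()
    e=[cv2.projectPoints(X,cv2.Rodrigues(c[2][:,:3])[0],c[2][:,3],c[0],c[1])[0].ravel()-p for c,p in((ca,a),(cb,b))]
    return X,np.abs(e).max()
E
python3 - <<'E'
from h import *
A,B=P("scene"),P("side")
pts=dict(FL=((447,201),(203,222)),BL=((693,213),(45,121)),BR=((712,409),(258,28)),FR=((421,390),(420,121)),
knob=((362,317),(364,238)),fFL=((536,225),(168,166)),fBL=((654,230),(100,123)),fBR=((661,376),(265,50)),fFR=((533,368),(330,95)),
yel=((190,214),(694,55)),blu=((143,118),(581,263)),pur=((69,62),(571,446)))
R={}
for k,(a,b) in pts.items():
    a=np.array([200+a[0]/3,190+a[1]/3]); b=np.array([265+b[0]/4,135+b[1]/4]) if b[0]<480 else np.array([290+(b[0]-480)/4,265+b[1]/4])
    R[k],e=tri(A,B,a,b);print(k,R[k].round(4),round(e,2))
x=(R["BL"]-R["FL"]+R["BR"]-R["FR"]);y=R["FL"]-R["FR"]+R["BL"]-R["BR"]
print("len",np.linalg.norm(x)/2,np.linalg.norm(y)/2,"yaw",np.degrees(np.arctan2(x[1],x[0])),np.degrees(np.arctan2(-y[0],y[1])))
x2=(R["fBL"]-R["fFL"]+R["fBR"]-R["fFR"]);y2=R["fFL"]-R["fFR"]+R["fBL"]-R["fBR"]
print("flap yaw",np.degrees(np.arctan2(x2[1],x2[0])),np.degrees(np.arctan2(-y2[0],y2[1])),np.linalg.norm(x2)/2,np.linalg.norm(y2)/2)
c=sum(R[k] for k in("FL","FR","BL","BR"))/4; f=sum(R[k] for k in("fFL","fFR","fBL","fBR"))/4
ux=x/np.linalg.norm(x);print("box c",c,"-> origin",c+ux*.015,"flap c",f,"knob in bin x",(R["knob"]-f)@ux, "lat",np.cross(ux,R["knob"]-f)[2])
s=read_state();print(s["tcp_pos"],s["time"]);print(camera_info("wrist")["extrinsics"])
E
```

```text
FL [ 0.5435 -0.1707  0.1452] 1.32
BL [ 0.6601 -0.2621  0.1457] 2.07
BR [ 0.5545 -0.3953  0.1454] 1.63
FR [ 0.4386 -0.3032  0.1434] 1.19
knob [ 0.458  -0.2106  0.1185] 1.3
fFL [ 0.5741 -0.2214  0.1468] 1.11
fBL [ 0.627  -0.2641  0.1469] 2.26
fBR [ 0.5453 -0.3649  0.148 ] 2.18
fFR [ 0.4964 -0.3215  0.1449] 1.55
yel [0.4482 0.013  0.0597] 1.28
blu [0.4763 0.1608 0.0542] 1.24
pur [0.457  0.2718 0.0591] 1.05
len 0.148158977841992 0.1694811487909141 yaw -38.294315172752874 -38.37716009169116
flap yaw -40.20712989843521 -38.40210110058645 0.06667210410486178 0.1282524540191471
box c [ 0.54917223 -0.28282152  0.1449397 ] -> origin [ 0.56094438 -0.2921167   0.14506641] flap c [ 0.5607015  -0.29295847  0.14665164] knob in bin x -0.1318756301188421 lat 0.0009409897721086302
[0.17337259 0.54748476 0.20439688] 0.1
[[ 0.30165304  0.9204226   0.24865173  0.10043567]
 [ 0.95341469 -0.29054924 -0.08112692  0.57075391]
 [-0.00242548  0.26154039 -0.96518948  0.383618  ]
 [ 0.          0.          0.          1.        ]]
```

Measurements agree with the given sizes (148 x 169 mm top, knob at bin x = -131). The bin is at (0.561, -0.2925) with a yaw of -38.4°. Next I'll turn the tool by 20.8° and travel above the knob.

send_rows(moves=[1, 0, 0, 0, 0, 0, 7, 1, 0, 0, 0, 0, 0, 7, 1, 0, 0, 0, 0, 0, 6.8, 1, -35, -16, 0, 0, 0, 0, 1, -35, -16, 0, 0, 0, 0])

```text
time: 0.52
tcp_pos: [0.2081, 0.4793, 0.2045]
ee_rot: [-0.0, 0.327, 0.945, -0.001]
force: [0.3, -0.1, -0.4]
gripper_width: 0.998
gripper_force: 0.0
```

send_rows(moves=[1, -35, -16, 0, 0, 0, 0, 1, -35, -16, 0, 0, 0, 0, 1, -35, -16, 0, 0, 0, 0, 1, -35, -16, 0, 0, 0, 0, 1, -35, -16, 0, 0, 0, 0])

```text
time: 0.93
tcp_pos: [0.2962, 0.3064, 0.205]
ee_rot: [-0.0, 0.328, 0.945, -0.0]
force: [1.0, -0.6, 0.0]
gripper_width: 0.999
gripper_force: 0.0
```

send_rows(moves=[1, -35, -16, 0, 0, 0, 0, 1, -35, -16, 0, 0, 0, 0, 1, -35, -16, 0, 0, 0, 0, 1, -35, -16, 0, 0, 0, 0, 1, -35, -16, 0, 0, 0, 0])

```text
time: 1.35
tcp_pos: [0.3838, 0.1351, 0.2053]
ee_rot: [-0.0, 0.329, 0.944, 0.0]
force: [1.0, 0.1, 0.2]
gripper_width: 1.0
gripper_force: 0.0
```

send_rows(moves=[1, -35, -18, 0, 0, 0, 0, 1, -30, -26, 0, 0, 0, 0, 1, -30, -26, 0, 0, 0, 0, 1, -30, -26, 0, 0, 0, 0, 1, -30, -26, 0, 0, 0, 0])

```text
time: 1.77
tcp_pos: [0.4291, -0.0569, 0.2052]
ee_rot: [-0.0, 0.329, 0.944, 0.0]
force: [-0.6, -0.5, -0.1]
gripper_width: 1.0
gripper_force: 0.0
```

send_rows(moves=[1, -30, -26, 0, 0, 0, 0, 1, -30, -26, 0, 0, 0, 0, 1, -30, -26, 0, 0, 0, 0, 1, -30, -26, 0, 0, 0, 0, 1, 0, 0, 0, 0, 0, 0])

```text
time: 2.18
tcp_pos: [0.4595, -0.2174, 0.2051]
ee_rot: [0.001, 0.332, 0.943, -0.002]
force: [-0.9, 0.5, 0.0]
gripper_width: 0.996
gripper_force: 0.0
```

Run:
```python
from h import *
s=read_state();print(s["time"],s["tcp_pos"],s["ee_rot"],s["joints"])
c=P("wrist");cv2.imwrite("pics/w1.png",snapshot("wrist")[:,:,::-1]);np.savez("w1.npz",*c)
f=lambda X:cv2.projectPoints(np.array(X,float),cv2.Rodrigues(c[2][:,:3])[0],c[2][:,3],c[0],c[1])[0].round().tolist()
print(f([[.4583,-.2111,.12],[.561,-.2925,.15],[.4482,.013,.062],s["tcp_pos"]]))
```

```text
2.1833 [ 0.45948146 -0.2174378   0.20513063] [ 7.32449840e-04  3.31521168e-01  9.43446278e-01 -1.51663116e-03] [-0.61067214  0.06321255  1.70407864 -0.00257722  1.37207423 -1.50513056]
[[[313.0, 237.0]], [[314.0, 436.0]], [[555.0, 10.0]], [[307.0, 295.0]]]
```

View pics/w1.png

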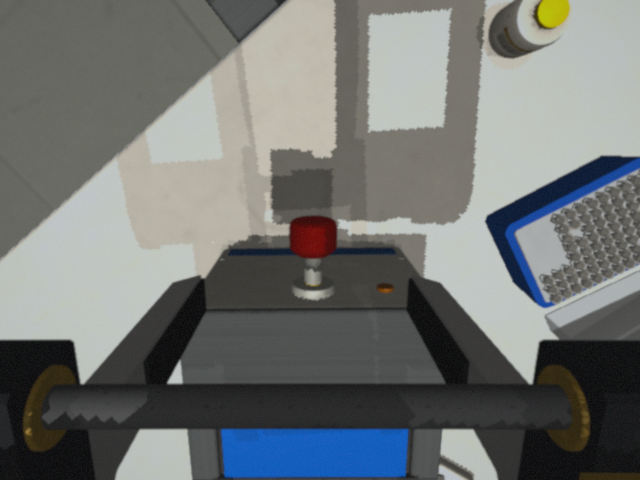

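The wrist view shows the red head centred at (313,236), predicted (313,237), and the yellow cap at (553,12), predicted (555,10). The model fits, so I'll descend over the knob.

send_rows(moves=[1, 0, 0, 0, 0, 0, 0, 1, 0, 0, 15, 0, 0, 0, 1, 0, 0, 20, 0, 0, 0, 1, 0, 0, 20, 0, 0, 0, 1, 0, 0, 0, 0, 0, 0])

```text
time: 2.65
tcp_pos: [0.4558, -0.207, 0.1463]
ee_rot: [-0.004, 0.328, 0.945, 0.001]
force: [-0.8, 1.1, -1.2]
gripper_width: 1.001
gripper_force: 0.0
```

send_rows(moves=[1, 0, 0, 15, 0, 0, 0, 1, 0, 0, 15, 0, 0, 0, 1, 0, 0, 15, 0, 0, 0, 1, 0, 0, 0, 0, 0, 0, 1, 0, 0, 0, 0, 0, 0])

```text
time: 3.07
tcp_pos: [0.4587, -0.2097, 0.1056]
ee_rot: [-0.001, 0.328, 0.945, 0.0]
force: [0.8, 0.3, -0.1]
gripper_width: 1.0
gripper_force: 0.0
```

send_rows(moves=[0, 0, -1, 4, 0, 0, 0, -0.6, 0, 0, 0, 0, 0, 0, -0.8, 0, 0, 0, 0, 0, 0, -0.8, 0, 0, 0, 0, 0, 0, -0.8, 0, 0, 0, 0, 0, 0])

```text
time: 3.48
tcp_pos: [0.4587, -0.2121, 0.102]
ee_rot: [0.001, 0.329, 0.944, -0.0]
force: [-0.0, 0.4, -0.7]
gripper_width: 0.681
gripper_force: 0.0
```

send_rows(moves=[-0.8, 0, 0, 0, 0, 0, 0, -0.8, 0, 0, 0, 0, 0, 0, -0.8, 0, 0, 0, 0, 0, 0, -0.8, 0, 0, 0, 0, 0, 0, -0.8, 0, 0, 0, 0, 0, 0])

```text
time: 3.9
tcp_pos: [0.4586, -0.2114, 0.1014]
ee_rot: [0.0, 0.329, 0.944, 0.001]
force: [2.7, 1.6, 0.4]
gripper_width: 0.331
gripper_force: 30.2
```

Gripped at 31 mm, which matches the 32 mm head. Now pulling it out.

send_rows(moves=[-0.8, 5, 0, 0, 0, 0, 0, -0.8, 6, 0, 0, 0, 0, 0, -0.8, 6, 0, 0, 0, 0, 0, -0.8, 4, 0, 0, 0, 0, 0, -0.8, 0, 0, 0, 0, 0, 0])

```text
time: 4.32
tcp_pos: [0.4429, -0.199, 0.1015]
ee_rot: [0.002, 0.329, 0.944, -0.0]
force: [5.8, -2.0, -5.7]
gripper_width: 0.325
gripper_force: 30.0
```

send_rows(moves=[-0.8, 0, 0, 0, 0, 0, 0, -0.8, 0, 0, 0, 0, 0, 0, -0.8, 0, 0, 0, 0, 0, 0])

```text
time: 4.57
tcp_pos: [0.4429, -0.199, 0.1015]
ee_rot: [0.002, 0.329, 0.944, -0.0]
force: [4.9, -0.6, -3.9]
gripper_width: 0.33
gripper_force: 30.0
```

Moved 20 mm and held, so the knob is out. Next: release, lift and go to the yellow bottle.

send_rows(moves=[1, 0, 0, 0, 0, 0, 0, 1, 0, 0, 0, 0, 0, 0, 1, 0, 0, 0, 0, 0, 0, 1, 0, 0, -15, 0, 0, 0, 1, 0, 0, -30, 0, 0, 0])

```text
time: 4.98
tcp_pos: [0.4382, -0.1967, 0.1431]
ee_rot: [-0.005, 0.329, 0.944, 0.001]
force: [0.4, 0.0, -0.0]
gripper_width: 0.647
gripper_force: 0.0
```

send_rows(moves=[1, 0, 0, -30, 0, 0, 0, 1, 0, 0, 0, 0, 0, 0, 1, 21, 28, 0, 0, 0, 0, 1, 21, 28, 0, 0, 0, 0, 1, 21, 28, 0, 0, 0, 0])

```text
time: 5.4
tcp_pos: [0.444, -0.0932, 0.1763]
ee_rot: [-0.0, 0.33, 0.944, -0.0]
force: [0.9, 0.1, 0.3]
gripper_width: 0.985
gripper_force: 0.0
```

send_rows(moves=[1, 21, 28, 0, 0, 0, 0, 1, 21, 28, 0, 0, 0, 0, 1, 21, 28, 0, 0, 0, 0, 1, 0, 0, 0, 0, 0, 0, 1, 0, 0, 20, 0, 0, 0])

```text
time: 5.82
tcp_pos: [0.4501, 0.0123, 0.1595]
ee_rot: [0.004, 0.326, 0.945, 0.0]
force: [0.8, -0.8, 0.7]
gripper_width: 0.997
gripper_force: 0.0
```

send_rows(moves=[1, 0, 0, 20, 0, 0, 0, 1, 0, 0, 20, 0, 0, 0, 1, 0, 0, 0, 0, 0, 0, 1, 0, 0, 0, 0, 0, 0, 1, 0, 0, 0, 0, 0, 0])

```text
time: 6.23
tcp_pos: [0.4479, 0.0106, 0.1171]
ee_rot: [0.0, 0.329, 0.944, -0.0]
force: [0.1, -0.1, -0.2]
gripper_width: 0.999
gripper_force: 0.0
```

Run:
```python
from h import *
s=read_state();print(s["time"],s["tcp_pos"],s["ee_rot"],s["gripper_width"])
c=P("wrist");w=snapshot("wrist")[:,:,::-1];sc=snapshot("scene")[:,:,::-1]
a=cv2.resize(w,(400,300));b=cv2.resize(sc[190:390,200:450],(400,300))
cv2.imwrite("pics/w2.png",np.vstack([w,np.hstack([b,np.zeros((300,240,3),np.uint8)])])[:600+180][:780]);cv2.imwrite("pics/w2v.png",np.hstack([a,b]))
f=lambda X:cv2.projectPoints(np.array(X,float),cv2.Rodrigues(c[2][:,:3])[0],c[2][:,3],c[0],c[1])[0].round().tolist()
print(f([[.4482,.013,.062],s["tcp_pos"]]))
```

```text
6.2333 [0.44785074 0.01062783 0.11713225] [ 3.88957881e-04  3.28878118e-01  9.44372291e-01 -9.35243808e-05] 0.9993205424097684
[[[310.0, 256.0]], [[307.0, 295.0]]]
```

View pics/w2v.png

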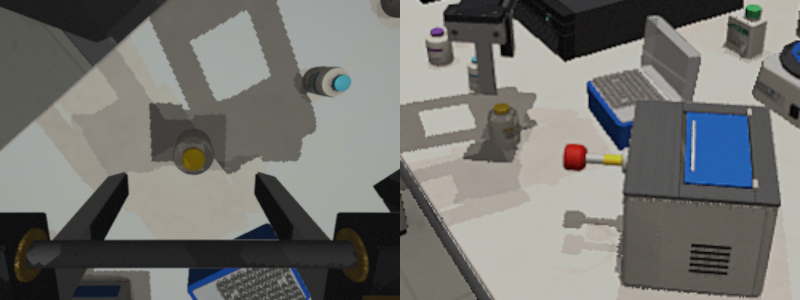

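The cap is at (309,253), predicted (310,256), and the scene view shows the knob out with its yellow stem band and the flap shut. I'll correct a few mm and descend.

send_rows(moves=[1, 2, 2, 20, 0, 0, 0, 1, 0, 0, 25, 0, 0, 0, 1, 0, 0, 25, 0, 0, 0, 1, 0, 0, 20, 0, 0, 0, 1, 0, 0, 13, 0, 0, 0])

```text
time: 6.75
tcp_pos: [0.4469, 0.0138, 0.0127]
ee_rot: [-0.0, 0.329, 0.944, -0.0]
force: [-0.7, 0.3, -0.2]
gripper_width: 0.998
gripper_force: 0.0
```

send_rows(moves=[0.2, 0, 0, 0, 0, 0, 0, -0.3, 0, 0, 0, 0, 0, 0, -0.6, 0, 0, 0, 0, 0, 0, -0.6, 0, 0, 0, 0, 0, 0, -0.6, 0, 0, 0, 0, 0, 0])

```text
time: 7.17
tcp_pos: [0.4485, 0.0137, 0.0148]
ee_rot: [0.002, 0.329, 0.944, 0.0]
force: [0.2, -0.2, -1.0]
gripper_width: 0.683
gripper_force: 0.0
```

send_rows(moves=[-0.6, 0, 0, 0, 0, 0, 0, -0.6, 0, 0, 0, 0, 0, 0, -0.6, 0, 0, 0, 0, 0, 0, -0.6, 0, 0, 0, 0, 0, 0, -0.6, 0, 0, 0, 0, 0, 0])

```text
time: 7.58
tcp_pos: [0.4473, 0.014, 0.0137]
ee_rot: [0.0, 0.329, 0.944, 0.0]
force: [-0.6, -0.4, 1.9]
gripper_width: 0.437
gripper_force: 30.0
```

send_rows(moves=[-0.6, 0, 0, -20, 0, 0, 0, -0.6, 0, 0, -36, 0, 0, 0, -0.6, 0, 0, -36, 0, 0, 0, -0.6, 0, 0, -36, 0, 0, 0, -0.6, 0, 0, -36, 0, 0, 0])

```text
time: 8.0
tcp_pos: [0.4462, 0.0141, 0.1785]
ee_rot: [-0.001, 0.329, 0.944, -0.0]
force: [1.2, -0.0, -1.8]
gripper_width: 0.432
gripper_force: 30.0
```

send_rows(moves=[-0.6, 0, 0, -36, 0, 0, 0, -0.6, -18, -11, 0, 0, 0, 0, -0.6, -30, -19, 0, 0, 0, 0, -0.6, -30, -19, 0, 0, 0, 0, -0.6, -30, -19, 0, 0, 0, 0])

```text
time: 8.42
tcp_pos: [0.4896, -0.1073, 0.2134]
ee_rot: [0.0, 0.328, 0.945, 0.0]
force: [1.4, 0.7, -1.1]
gripper_width: 0.438
gripper_force: 30.0
```

send_rows(moves=[-0.6, -30, -19, 0, 0, 0, 0, -0.6, -30, -19, 0, 0, 0, 0, -0.6, -30, -19, 0, 0, 0, 0, -0.6, -30, -19, 0, 0, 0, 0, -0.6, -27, -17, 0, 0, 0, 0])

```text
time: 8.83
tcp_pos: [0.5469, -0.2725, 0.2124]
ee_rot: [-0.001, 0.329, 0.944, 0.0]
force: [0.6, -0.8, -0.3]
gripper_width: 0.438
gripper_force: 30.0
```

send_rows(moves=[-0.6, -16, -9, 0, 0, 0, 0, -0.6, 0, 0, 0, 0, 0, 0, -0.6, 0, 0, 0, 0, 0, 0, -0.6, 0, 0, 0, 0, 0, 0, -0.6, 0, 0, 0, 0, 0, 0])

```text
time: 9.25
tcp_pos: [0.5536, -0.2861, 0.2131]
ee_rot: [-0.001, 0.328, 0.945, 0.0]
force: [-0.9, 0.5, -1.6]
gripper_width: 0.433
gripper_force: 30.0
```

Run:
```python
from h import *
s=read_state();p=s["tcp_pos"]-[.561,-.2925,0];print(s["time"],p@[.7837,-.6211,0],p@[.6211,.7837,0],p[2])
a=cv2.resize(snapshot("wrist")[:,:,::-1],(400,300));b=cv2.resize(snapshot("scene")[130:350,240:515,::-1],(400,300))
cv2.imwrite("pics/w3.png",np.hstack([a,b]))
```

```text
9.25 -0.009836381741497424 0.00042962808242443315 0.213072383930491
```

View pics/w3.png

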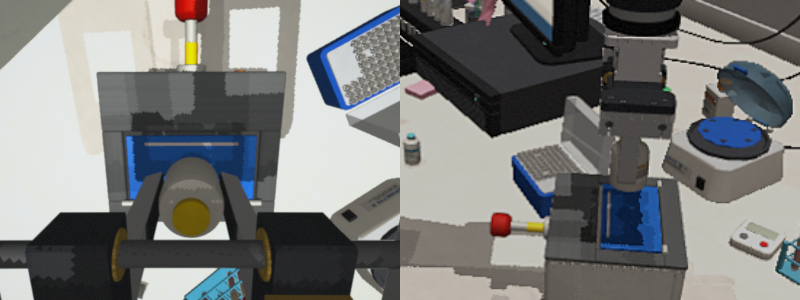

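The bottle is held upright over the flap, centred in y, with the knob out. Pushing down.

send_rows(moves=[-0.6, -2, 0, 15, 0, 0, 0, -0.6, 0, 0, 15, 0, 0, 0, -0.6, 0, 0, 12, 0, 0, 0, -0.6, 0, 0, 8, 0, 0, 0, -0.6, 0, 0, 8, 0, 0, 0])

```text
time: 9.77
tcp_pos: [0.5555, -0.2882, 0.1548]
ee_rot: [-0.0, 0.328, 0.945, 0.0]
force: [0.1, 0.6, 0.6]
gripper_width: 0.435
gripper_force: 30.0
```

send_rows(moves=[-0.6, 0, 0, 8, 0, 0, 0, -0.6, 0, 0, 8, 0, 0, 0, -0.6, 0, 0, 8, 0, 0, 0, -0.6, 0, 0, 8, 0, 0, 0, -0.6, 0, 0, 0, 0, 0, 0])

```text
time: 10.18
tcp_pos: [0.5543, -0.2879, 0.121]
ee_rot: [-0.002, 0.329, 0.944, 0.001]
force: [0.2, 0.6, -2.0]
gripper_width: 0.435
gripper_force: 30.0
```

send_rows(moves=[-0.6, 0, 0, 8, 0, 0, 0, -0.6, 0, 0, 8, 0, 0, 0, -0.6, 0, 0, 8, 0, 0, 0, -0.6, 0, 0, 0, 0, 0, 0, -0.6, 0, 0, 0, 0, 0, 0])

```text
time: 10.6
tcp_pos: [0.5548, -0.2883, 0.0983]
ee_rot: [-0.001, 0.329, 0.944, 0.0]
force: [0.1, -0.6, -1.4]
gripper_width: 0.434
gripper_force: 30.0
```

send_rows(moves=[0.3, 0, 0, 0, 0, 0, 0, 0.3, 0, 0, 0, 0, 0, 0, 0.3, 0, 0, 0, 0, 0, 0, 0.3, 0, 0, 0, 0, 0, 0, 0.3, 0, 0, 0, 0, 0, 0])

```text
time: 11.02
tcp_pos: [0.556, -0.2891, 0.1001]
ee_rot: [0.001, 0.329, 0.944, -0.0]
force: [0.5, -0.2, -0.1]
gripper_width: 0.648
gripper_force: 0.1
```

Run:
```python
from h import *
a=cv2.resize(snapshot("wrist")[:,:,::-1],(400,300));b=cv2.resize(snapshot("scene")[180:350,300:512,::-1],(400,300))
cv2.imwrite("pics/w4.png",np.hstack([a,b]))
```

```text
(no output)
```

View pics/w4.png

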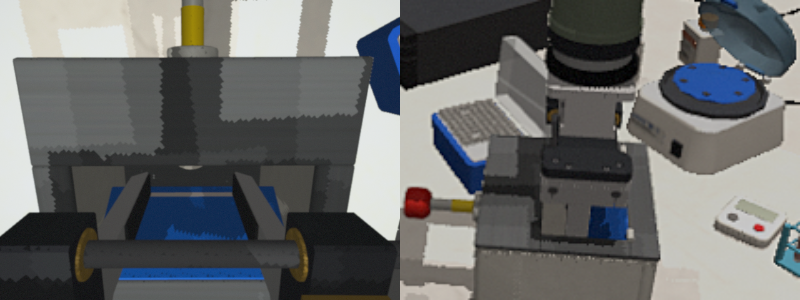

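The bottle has dropped and the flap rests against the fingers. I'll withdraw upward and then go above the knob.

send_rows(moves=[0.3, 0, 0, -10, 0, 0, 0, 0.3, 0, 0, -15, 0, 0, 0, 0.3, 0, 0, -20, 0, 0, 0, 0.3, 0, 0, -20, 0, 0, 0, 0.3, 0, 0, -25, 0, 0, 0])

```text
time: 11.53
tcp_pos: [0.555, -0.2883, 0.1899]
ee_rot: [-0.001, 0.329, 0.944, 0.0]
force: [-0.4, 0.6, -1.0]
gripper_width: 0.651
gripper_force: 0.0
```

send_rows(moves=[0.3, 0, 0, -25, 0, 0, 0, 0.6, 20, 0, 0, 0, 0, 0, 0.6, 35, 0, 0, 0, 0, 0, 0.6, 35, 0, 0, 0, 0, 0, 0.6, 35, 0, 0, 0, 0, 0])

```text
time: 11.95
tcp_pos: [0.4567, -0.2106, 0.2153]
ee_rot: [0.001, 0.329, 0.944, -0.0]
force: [-0.1, -0.1, 0.7]
gripper_width: 0.8
gripper_force: 0.0
```

send_rows(moves=[0.6, 18, 0, 0, 0, 0, 0, 0.6, 0, 0, 0, 0, 0, 0, 0.6, 0, 0, 0, 0, 0, 0, 0.6, 0, 0, 0, 0, 0, 0, 0.6, 0, 0, 0, 0, 0, 0])

```text
time: 12.37
tcp_pos: [0.4445, -0.201, 0.215]
ee_rot: [0.001, 0.329, 0.944, -0.0]
force: [0.5, 1.0, -0.5]
gripper_width: 0.8
gripper_force: 0.0
```

Run:
```python
from h import *
s=read_state();p=s["tcp_pos"]-[.561,-.2925,0];print(s["time"],p@[.7837,-.6211,0],p@[.6211,.7837,0],p[2],s["gripper_width"])
a=cv2.resize(snapshot("wrist")[:,:,::-1],(400,300));b=cv2.resize(snapshot("scene")[180:350,200:412,::-1],(400,300));c=cv2.resize(snapshot("scene")[180:350,300:512,::-1],(400,300))
d=cv2.resize(snapshot("side")[120:270,220:420,::-1],(400,300))
cv2.imwrite("pics/w5.png",np.vstack([np.hstack([a,b]),np.hstack([c,d])]))
```

```text
12.3667 -0.14811751915818167 -0.0006008924614688967 0.21499515604487632 0.799838980987768
```

View pics/w5.png

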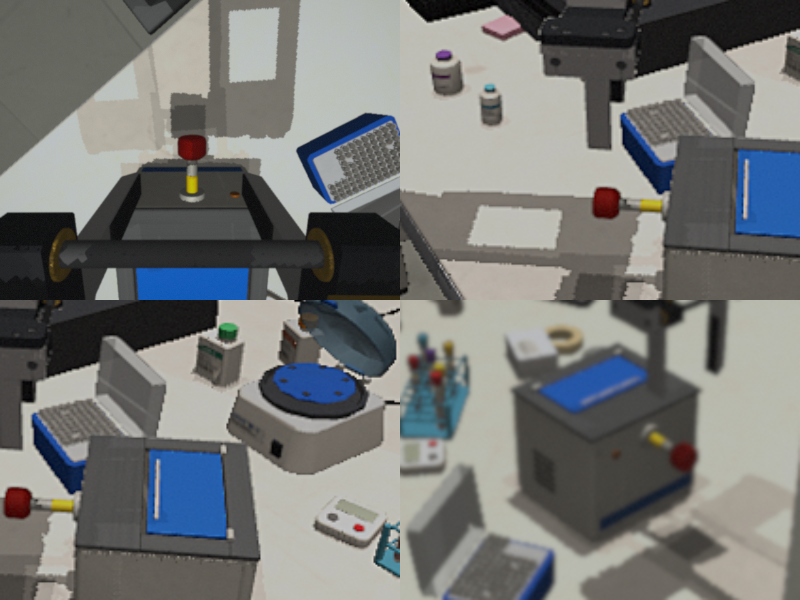

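The flap is shut, the knob is still out and the other two bottles are standing. I'll grip the knob and push it in.

send_rows(moves=[0.6, 3, 0, 25, 0, 0, 0, 0.6, 0, 0, 25, 0, 0, 0, 0.6, 0, 0, 25, 0, 0, 0, 0.6, 0, 0, 20, 0, 0, 0, 0.6, 0, 0, 18, 0, 0, 0])

```text
time: 12.98
tcp_pos: [0.4407, -0.1979, 0.0996]
ee_rot: [-0.001, 0.329, 0.944, 0.0]
force: [-0.0, -0.7, 0.2]
gripper_width: 0.801
gripper_force: 0.0
```

send_rows(moves=[0.6, 0, 0, 0, 0, 0, 0, 0.6, 0, 0, 0, 0, 0, 0, -0.2, 0, 0, 0, 0, 0, 0, -0.8, 0, 0, 0, 0, 0, 0, -0.8, 0, 0, 0, 0, 0, 0])

```text
time: 13.4
tcp_pos: [0.4423, -0.1989, 0.103]
ee_rot: [0.001, 0.329, 0.944, -0.0]
force: [0.9, 0.4, -1.1]
gripper_width: 0.623
gripper_force: 0.0
```

send_rows(moves=[-0.8, 0, 0, 0, 0, 0, 0, -0.8, 0, 0, 0, 0, 0, 0, -0.8, 0, 0, 0, 0, 0, 0, -0.8, 0, 0, 0, 0, 0, 0, -0.8, 0, 0, 0, 0, 0, 0])

```text
time: 13.82
tcp_pos: [0.4415, -0.1979, 0.1017]
ee_rot: [0.0, 0.329, 0.944, 0.0]
force: [0.7, 2.1, 0.5]
gripper_width: 0.328
gripper_force: 30.0
```

send_rows(moves=[-0.8, -5, 0, 0, 0, 0, 0, -0.8, -6, 0, 0, 0, 0, 0, -0.8, -6, 0, 0, 0, 0, 0, -0.8, -5, 0, 0, 0, 0, 0, -0.8, 0, 0, 0, 0, 0, 0])

```text
time: 14.23
tcp_pos: [0.4572, -0.2103, 0.1015]
ee_rot: [-0.003, 0.329, 0.944, 0.001]
force: [-4.7, 6.8, 8.8]
gripper_width: 0.329
gripper_force: 30.0
```

send_rows(moves=[-0.8, 0, 0, 0, 0, 0, 0, -0.8, 0, 0, 0, 0, 0, 0, -0.8, 0, 0, 0, 0, 0, 0])

```text
time: 14.48
tcp_pos: [0.4572, -0.2103, 0.1015]
ee_rot: [-0.002, 0.329, 0.944, 0.001]
force: [-4.3, 6.1, 6.9]
gripper_width: 0.328
gripper_force: 30.0
```

Moved in 20 mm to the stop. Releasing and lifting clear.

send_rows(moves=[0.6, 0, 0, 0, 0, 0, 0, 0.6, 0, 0, 0, 0, 0, 0, 0.6, 0, 0, 0, 0, 0, 0, 0.6, 0, 0, 0, 0, 0, 0, 0.6, 0, 0, -20, 0, 0, 0])

```text
time: 14.9
tcp_pos: [0.4555, -0.2102, 0.1178]
ee_rot: [-0.004, 0.329, 0.944, 0.001]
force: [-0.5, 0.5, -0.2]
gripper_width: 0.647
gripper_force: 0.0
```

send_rows(moves=[0.6, 0, 0, -30, 0, 0, 0, 0.6, 0, 0, -30, 0, 0, 0, 0.6, 0, 0, -30, 0, 0, 0, 0.6, 0, 0, 0, 0, 0, 0, 0.6, 0, 0, 0, 0, 0, 0])

```text
time: 15.32
tcp_pos: [0.4598, -0.213, 0.2137]
ee_rot: [0.003, 0.329, 0.944, -0.001]
force: [-0.6, 1.5, -0.7]
gripper_width: 0.799
gripper_force: 0.0
```

Run:
```python
from h import *
s=read_state();print(s["time"],s["tcp_pos"])
a=cv2.resize(snapshot("wrist")[:,:,::-1],(400,300));b=cv2.resize(snapshot("scene")[180:370,200:450,::-1],(400,300))
cv2.imwrite("pics/w6.png",np.hstack([a,b]))
```

```text
15.3167 [ 0.45977011 -0.21301032  0.21369685]
```

View pics/w6.png

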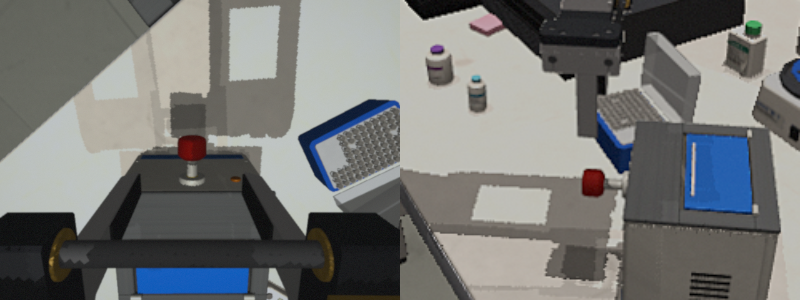

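The knob is fully in with no yellow band showing, the flap is shut, both other bottles are standing and the gripper is clear.

```bash
python3 -c "
from workcell import *
print(sign_off())"
```

```text
the job is handed in; nothing more can be done
None
```

The job is handed in: I pulled the knob out, pushed the yellow-capped bottle through the flap into the bin, and pushed the knob back in after the flap shut; the last pictures show the knob in, the flap shut, and the purple and light-blue bottles still standing.

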